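# Let two cans out of a rocker-gate can rack

## Robot

A 7-joint arm with a two-finger parallel gripper is mounted at the origin on a cart in front of the work surface, level with it; the furniture and walls round the work are solid. World frame = base frame: x ahead of the robot, y to its left, z up, the work surface at z = 0. Lengths are in m, angles in degrees, forces in N, time in s.
With the tool pointing down it reaches from about 0.4 to 0.875 m from the base axis. Payload 19.3 kg.
Tool frame: the origin (TCP) lies midway between the tips of the shut fingers; the grasp point (between the pads) lies 19 mm behind it; z points along the fingers, y is the line along which they close (so a half turn about z gives the same grasp; the last joint's range is limited). The gripper opens to 85 mm and grips with 20 to 120 N. Pads are 22 mm wide; open, the fingers measure 114 mm over their backs; the gripper's body (76 mm by 85 mm) begins 54 mm behind the grasp point. The pads swing forward as they close: fully open they stand 13 mm farther back than shut.
Start: joints at [-79.595, 29.874, -2.08, 91.645, 1.215, 58.505, -6.463], TCP at [0.156, 0.605, 0.231] pointing down, gripper open.
Joint ranges: [-166.77, 166.77], [-17.47, 122.26], [-85.68, 81.53], [9.62, 139.38], [-72.42, 252.41], [9.2, 110.78], [-144.41, 144.41]. Speed limits (degrees/s): [108.29, 108.29, 136.94, 136.94, 172.46, 172.46, 172.46].

## Interface

Orientations are given as a 3x3 rotation matrix whose columns are the frame's x, y, z axes.
In Python, from plant import robot gives the robot as it stands.
- The arm moves only by the tool carry_out, never from a script. Its argument "series" is a list of rows, each an object of numbers: "tx", "ty", "tz": the shift along the tool's x, y, z in mm; "turn": the turn about the tool's z in degrees; "grip": the opening, from -1 (shut) to 1 (fully open). A call has exactly 8 rows; each row shifts and turns the commanded pose from where the row before left it, along the tool's axes as they then stand; what a row does not reach is not made up. A row lasts 1/8 s, in which the tool goes at most 62.5 mm and 10.7 degrees, less where a joint would pass 70% of its speed; a pose out of reach is approached as far as the arm can. A call is refused whole if a number of a shift passes 62.5 or a number of a turn 10.7, either way. A call with a gripper value outside its range is refused whole. The fingers move at their own pace and stop on an object; "squeeze" is the grip in N (left out, the last holds). Time passes only in rows, so rows that do not move let the fingers close, or fill a call up. It gives the time, the measured TCP pose, the force, the opening and the grip force at its end, in the units of the state.
- robot.read_state(): the state, without advancing time (a new reading comes with each control period).
- robot.grab_frame(name): name is "scene" or "top" or "wrist"; returns a dict with "img" (480x640x3 uint8, red, green, blue), "z_map" (480x640 float32, m along the optical axis (not along the pixel's ray), 0 where there is no reading), "K" (3x3 intrinsics, pixels), "rvec" (rotation vector, rad) and "tvec" (3), from world to camera coordinates, as OpenCV has them. Camera axes: x right, y down, z forward; pixel columns grow to the right and rows downward; lengths in m; the calibration is good to about 2 mm. A picture is of the moment at which its call begins.
- robot.hand_in(): hands the job in; it is judged then, once.
The state is a dict: "clock": time; "joints": joint angles; "joint_vel": joint speeds; "joint_efforts": joint torques, N m; "eef_pos": TCP position; "ee_rot": TCP orientation; "contact_force": force on the tool from outside, world axes, zero at the start; "ft_torque": the same for the moment, N m; "finger_gap": finger opening in m; "grasp_force": force on a finger pad.
Only numpy, scipy, OpenCV 4.12 (cv2) and the standard library are available. Lean on these libraries where they do the work, as an engineer would, in place of code of your own. Each camera call takes 0.05 s, during which the arm holds its last target. There are 200 camera calls.

## Task

Of the two can racks, use the one that holds the slimmer cans: with closed or open fingertips press its paddle all the way down so that the gate lets one can roll to the front lip, let the paddle come right back up, then press it fully once more for a second can and let it up again. Leave exactly two slim cans lying at the lip and the third behind the closed gate. Do not touch or lift any can, do not press the other rack's paddle, and leave the jars, tin, shaker and cup where they stand.

Things in the scene. Friction and masses are not known exactly. Their poses are not given: they have to be found in the camera images.
- rack_slim: fixed plywood ramp 247 mm long, 76 wide, falling 8 degrees to a lip at its -x end; holds three 40 mm cans lying across. The racks swap places. Origin: centre of underside; +x uphill, +y the paddle's side. The gate holds the first can's centre at x -1, z 57 mm; let out, a can rolls to x -92 at the lip, the next to -53. Rocker pivot along y at x 0, z 72; cheeks rise 13 mm above it.
- rack_wide: fixed plywood ramp 317 mm long, 76 wide, falling 8 degrees to a lip at its -x end; holds three 54 mm cans lying across. The racks swap places. Origin: centre of underside; +x uphill, +y the paddle's side. The gate holds the first can's centre at x -2, z 69 mm; let out, a can rolls to x -121 at the lip, the next to -68. Rocker pivot along y at x -2, z 88; cheeks rise 13 mm above it.
- rocker_slim (a joint): rocker of the slim-can rack: gate, blade and paddle in one. 0 = gate down, paddle up; 0.66 rad = paddle fully down, gate up. Spring return in 0.2 s. A press on the paddle takes 1 to 2.5 N, then meets a hard stop. Past about 0.55 rad the first can rolls out (allow 1 s) while the blade keeps the next back; let up, the next rolls to the gate (allow 1 s).
- rocker_wide (a joint): rocker of the wide-can rack: gate, blade and paddle in one. 0 = gate down, paddle up; 0.66 rad = paddle fully down, gate up. Spring return in 0.2 s. A press on the paddle takes 1 to 2.5 N, then meets a hard stop. Past about 0.55 rad the first can rolls out (allow 1 s) while the blade keeps the next back; let up, the next rolls to the gate (allow 1 s).
- paddle_slim (a point): middle of the top of the slim-can rack's paddle, a ribbed dark metal plate 46 x 44 x 5 mm beside the ramp, at x 71, y 74 mm of the rack; at rest 104 mm above the worktop, sloping 19 degrees up towards +x; fully pressed 53 mm, sloping 19 degrees down and 5 mm farther along +x. Nothing is under it; the ramp's cheek is 30 mm from its middle, sideways.
- paddle_wide (a point): middle of the top of the wide-can rack's paddle, a ribbed dark metal plate 46 x 44 x 5 mm beside the ramp, at x 71, y 74 mm of the rack; at rest 120 mm above the worktop, sloping 19 degrees up towards +x; fully pressed 70 mm, sloping 19 degrees down and 5 mm farther along +x. Nothing is under it; the ramp's cheek is 30 mm from its middle, sideways.
- can_slim_a: first (lowest, at the gate) can on the rack with the slim cans: steel with a plain paper band, 40 mm diameter, 62 mm long, lying across the ramp; origin at its centre, y along its axis; it turns as it rolls.
- can_slim_b: second can on the rack with the slim cans: steel with a plain paper band, 40 mm diameter, 62 mm long, lying across the ramp; origin at its centre, y along its axis; it turns as it rolls.
- can_slim_c: third (highest) can on the rack with the slim cans: steel with a plain paper band, 40 mm diameter, 62 mm long, lying across the ramp; origin at its centre, y along its axis; it turns as it rolls.
- can_wide_a: first (lowest, at the gate) can on the rack with the wide cans: steel with a plain paper band, 54 mm diameter, 62 mm long, lying across the ramp; origin at its centre, y along its axis; it turns as it rolls.
- can_wide_b: second can on the rack with the wide cans: steel with a plain paper band, 54 mm diameter, 62 mm long, lying across the ramp; origin at its centre, y along its axis; it turns as it rolls.
- can_wide_c: third (highest) can on the rack with the wide cans: steel with a plain paper band, 54 mm diameter, 62 mm long, lying across the ramp; origin at its centre, y along its axis; it turns as it rolls.
- sugar_jar: bystander: round glass jar with a pale lid, 86 mm diameter, 77 mm high, behind the racks; origin at the centre of its underside
- shaker: bystander: small glass shaker with a dark green cap, 37 mm diameter, 69 mm high, between the racks; origin at the centre of its underside
- jar_honey: bystander: glass jar with a red lid, 55 x 59 mm, 85 mm high, behind the racks; origin at the centre of its underside
- fish_tin: bystander: flat round tin, 86 mm diameter, 40 mm high, at the right; origin at the centre of its underside
- cup: bystander: white cup with a handle, 92 x 121 mm, 60 mm high, at the left; origin at the centre of its underside
Not all that is in view belongs to the job. Leave any purple look-alike of the can_slim_a alone.

How it is judged (in metres and radians):
On the way, in this order (a step that is already met when the one before it is completed fails the run):
1. the fingers press the slim-can rack's paddle down (beyond 0.5 rad) (value of joint rocker_slim above 0.5 rad and contact force between the fingers and rack_slim above 0.3 N), for 0.1 s.
2. the first slim can has rolled to the lip, the paddle is back up and the second and third cans are still held behind the gate (x of can_slim_a in the frame of rack_slim below -0.04 m and y of can_slim_a in the frame of rack_slim between -0.01 and 0.01 m and z of can_slim_a in the frame of rack_slim between 0.03 and 0.11 m and x of each of can_slim_b, can_slim_c in the frame of rack_slim above -0.012 m and y of can_slim_b in the frame of rack_slim between -0.01 and 0.01 m and z of can_slim_b in the frame of rack_slim between 0.03 and 0.11 m and y of can_slim_c in the frame of rack_slim between -0.01 and 0.01 m and z of can_slim_c in the frame of rack_slim between 0.03 and 0.11 m and value of joint rocker_slim below 0.08 rad), for 0.2 s.
3. the fingers press the same paddle down again (all of step 1), for 0.1 s.
At the end, for the whole second after the job is handed in: two slim cans lie before the gate (centre over 40 mm to the lip side of the rack's origin), the third is held behind it (at most 12 mm to that side), slim cans under 0.03 m/s, both rockers within 0.08 rad of rest, all wide cans still behind their gate (x of each of can_slim_a, can_slim_b in the frame of rack_slim below -0.04 m and y of can_slim_a in the frame of rack_slim between -0.01 and 0.01 m and z of can_slim_a in the frame of rack_slim between 0.03 and 0.11 m and y of can_slim_b in the frame of rack_slim between -0.01 and 0.01 m and z of can_slim_b in the frame of rack_slim between 0.03 and 0.11 m and x of can_slim_c in the frame of rack_slim above -0.012 m and y of can_slim_c in the frame of rack_slim between -0.01 and 0.01 m and z of can_slim_c in the frame of rack_slim between 0.03 and 0.11 m and value of joint each of rocker_slim, rocker_wide below 0.08 rad and linear speed of each of can_slim_a, can_slim_b, can_slim_c below 0.03 m/s and x of each of can_wide_a, can_wide_b, can_wide_c in the frame of rack_wide above -0.012 m and y of can_wide_a in the frame of rack_wide between -0.01 and 0.01 m and z of can_wide_a in the frame of rack_wide between 0.03 and 0.11 m and y of can_wide_b in the frame of rack_wide between -0.01 and 0.01 m and z of can_wide_b in the frame of rack_wide between 0.03 and 0.11 m and y of can_wide_c in the frame of rack_wide between -0.01 and 0.01 m and z of can_wide_c in the frame of rack_wide between 0.03 and 0.11 m); the robot touches nothing.
It fails at once if the robot touches a can (contact force between any of the arm, the fingers and can_slim_a above 0.5 N or contact force between any of the arm, the fingers and can_slim_b above 0.5 N or contact force between any of the arm, the fingers and can_slim_c above 0.5 N or contact force between any of the arm, the fingers and can_wide_a above 0.5 N or contact force between any of the arm, the fingers and can_wide_b above 0.5 N or contact force between any of the arm, the fingers and can_wide_c above 0.5 N).
It fails at once if a can is lifted off its ramp (centre above 0.13 m) (height (world z) of any of can_slim_a, can_slim_b, can_slim_c, can_wide_a, can_wide_b, can_wide_c above 0.13 m).
It fails at once if the paddle of the rack with the wide cans is pressed (beyond 0.15 rad) (value of joint rocker_wide above 0.15 rad).
It fails at once if the third slim can is let out (x of can_slim_c in the frame of rack_slim below -0.03 m).
It fails at once if a bystander is moved more than 25 mm (distance of any of sugar_jar, shaker, jar_honey, fish_tin, cup from where it was at the start of the episode above 0.025 m).
It also fails if it takes over 51 s, if anything falls off the work surface, if the arm or the gripper's body presses on something with over 40 N, if the wrist force passes 120 N, or if a joint passes its speed limit or range.

## Working session

There is one attempt and no reset: what is moved stays moved. The work goes in short steps, Python scripts to look and compute and a tool call to move; the robot and the scene stay as the last step left them, time stands still between calls to the robot, and variables do not carry over. Pictures are saved under pics/ and viewed, at most 10 in all, crops included, and the job is handed in when it is done.

Besides the shell and the picture viewer there is one more tool, called after ">>>" as name(argument=value, ...), one argument or row to a line, values as JSON. carry_out: Moves the arm, as the interface text tells. Its arguments: {"type":"object","properties":{"series":{"type":"array"},"squeeze":{"type":"number"}},"required":["series"]}

```bash
mkdir -p pics; cat > h.py <<'E'
from plant import robot
import numpy as np, cv2
def grab(n,f):
    d=robot.grab_frame(n); cv2.imwrite('pics/'+f+'.png',d['img'][:,:,::-1]); np.savez('pics/'+f+'.npz',**d); return d
def world(d,u,v,z=None):
    R=cv2.Rodrigues(np.array(d['rvec'],float))[0]; t=np.array(d['tvec'],float).ravel(); K=d['K']
    r=np.stack([(np.asarray(u)-K[0,2])/K[0,0],(np.asarray(v)-K[1,2])/K[1,1],np.ones(np.shape(u))],-1)
    if z is None:
        return (r*d['z_map'][v,u][...,None]-t)@R
    o=-R.T@t; w=r@R
    return o+w*((z-o[2])/w[...,2])[...,None]
E
python3 - <<'E'
from h import *
for n in ['top','scene']:
    d=grab(n,n+'0'); R=cv2.Rodrigues(np.array(d['rvec'],float))[0]; print(n,(-R.T@np.ravel(d['tvec'])).round(3),(d['z_map']>0).mean())
s=robot.read_state(); print(s['clock'],s['eef_pos'],np.round(s['ee_rot'],3))
E
```

```text
top [ 0.272 -0.014  1.4  ] 0.881064453125
scene [-0.223 -0.763  1.387] 0.9806640625
0.1 [0.15566811 0.60500396 0.23080236] [[-0.968  0.249 -0.   ]
 [ 0.249  0.968 -0.001]
 [-0.    -0.001 -1.   ]]
```

View pics/top0.png

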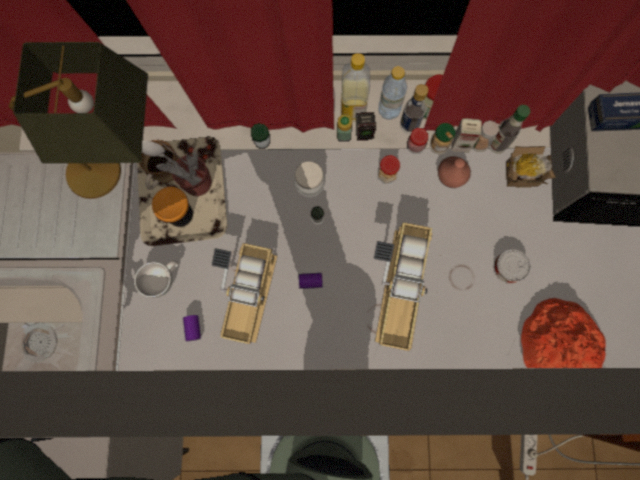

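View pics/scene0.png

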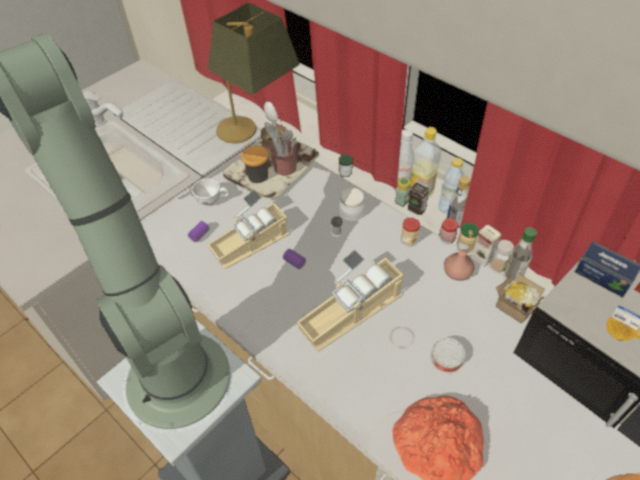

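The left rack, at top (249,294), looks shorter and holds the smaller cans. Its paddle is at (221,258). Things that could be mistaken for it are the right rack's paddle at (383,252), and the purple cans at (310,281) and (192,328). I'll measure both racks.

```bash
python3 - <<'E'
from h import *
d=dict(np.load('pics/top0.npz')); img=d['img']
hsv=cv2.cvtColor(img,cv2.COLOR_RGB2HSV)
for name,(x0,y0,x1,y1),zp,pad in [('left',(205,235,285,350),.104,(221,258)),('right',(370,215,440,355),.12,(383,252))]:
    m=np.zeros(img.shape[:2],np.uint8)
    m[y0:y1,x0:x1]=cv2.inRange(hsv,(12,60,90),(32,255,255))[y0:y1,x0:x1]
    v,u=np.nonzero(m); r=cv2.minAreaRect(np.stack([u,v],1).astype(np.float32)); b=cv2.boxPoints(r)
    W=world(d,b[:,0],b[:,1],.06); print(name,'box px',b.round(0).tolist()); print(W.round(3).tolist(),[round(float(np.linalg.norm(W[i]-W[i-1])),3) for i in range(4)])
    g=img.max(2); px,py=pad
    k=np.zeros_like(m); k[py-14:py+14,px-12:px+13]=(g[py-14:py+14,px-12:px+13]<75)
    n,l,st,c=cv2.connectedComponentsWithStats(k); i=1+np.argmax(st[1:,4]); print('paddle px',c[i],st[i])
    v,u=np.nonzero(l==i); P=world(d,u,v); print('depth',np.median(P,0).round(4),P[:,2].min().round(3),P[:,2].max().round(3),'ray',world(d,c[i][0],c[i][1],zp).round(4))
    cv2.imwrite('pics/crop_%s.png'%name,cv2.resize(img[y0-10:y1,x0-10:x1+10,::-1],None,fx=4,fy=4,interpolation=cv2.INTER_CUBIC))
a=cv2.imread('pics/crop_left.png');b=cv2.imread('pics/crop_right.png');h=max(a.shape[0],b.shape[0])
p=lambda i:cv2.copyMakeBorder(i,0,h-i.shape[0],0,0,0)
cv2.imwrite('pics/crops.png',np.hstack([p(a),p(b)]))
E
```

```text
left box px [[182.0, 328.0], [206.0, 231.0], [279.0, 249.0], [255.0, 346.0]]
[[0.354, 0.355, 0.06], [0.604, 0.307, 0.06], [0.555, 0.116, 0.06], [0.308, 0.171, 0.06]] [0.19, 0.255, 0.198, 0.253]
paddle px [221.05       258.12916667] [213 249  17  19 240]
depth [0.5236 0.2556 0.1039] 0.092 1.4 ray [0.5236 0.2556 0.104 ]
right box px [[373.0, 344.0], [396.0, 220.0], [436.0, 227.0], [414.0, 352.0]]
[[0.311, -0.125, 0.06], [0.632, -0.193, 0.06], [0.611, -0.298, 0.06], [0.292, -0.225, 0.06]] [0.101, 0.328, 0.107, 0.327]
paddle px [383.70703125 250.86328125] [375 242  19  19 256]
depth [ 0.536  -0.1516  0.1208] 0.11 1.4 ray [ 0.5364 -0.1515  0.12  ]
```

View pics/crops.png

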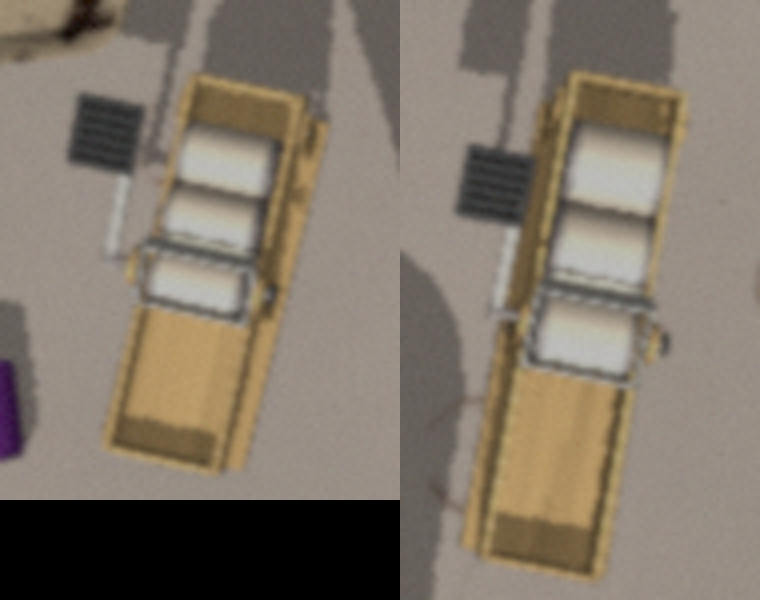

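The crop shows the left rack with smaller cans and its ribbed paddle at top px (221,258), depth z 0.104, which matches the slim paddle. The right paddle is at z 0.121, matching the wide one. The rack's yaw is about -12.5°, and the tool already lies along it (-14.4° + 180°). From the TCP to the paddle is tool tx -443, ty -246 mm, so I'll go there high with the fingers shut.

>>> carry_out(
  series=[
    {"tx": -28, "ty": -15, "grip": -1},
    {"tx": -28, "ty": -15, "grip": -1},
    {"tx": -28, "ty": -15, "grip": -1},
    {"tx": -28, "ty": -15, "grip": -1},
    {"tx": -28, "ty": -16, "grip": -1},
    {"tx": -28, "ty": -16, "grip": -1},
    {"tx": -28, "ty": -16, "grip": -1},
    {"tx": -26, "ty": -15, "grip": -1},
  ],
)

```text
validation failed for argument at $.se...
```

>>> carry_out(
  series=[
    {"tx": -28, "ty": -16, "grip": -1},
    {"tx": -28, "ty": -16, "grip": -1},
    {"tx": -28, "ty": -16, "grip": -1},
    {"tx": -28, "ty": -16, "grip": -1},
    {"tx": -28, "ty": -16, "grip": -1},
    {"tx": -28, "ty": -16, "grip": -1},
    {"tx": -28, "ty": -16, "grip": -1},
    {"tx": -25, "ty": -11, "grip": -1},
  ],
)

```text
validation failed for argument at $.se...
```

```bash
python3 - <<'E'
from h import *
robot.grab_frame('top')
grab('scene','s1'); d=grab('wrist','w1'); s=robot.read_state(); print(s['clock'],s['eef_pos'],np.round(s['ee_rot'],3),s['finger_gap'],s['contact_force'])
R=s['ee_rot']; e=np.array([.526,.2556,.13])-s['eef_pos']; print('tool shift to above paddle mm',(np.array(R).T@e*1000).round(1))
i=cv2.imread('pics/s1.png')[140:300,170:350]; w=cv2.imread('pics/w1.png')
cv2.imwrite('pics/v1.png',np.hstack([cv2.resize(w,(400,300)),cv2.resize(i,(338,300),interpolation=cv2.INTER_CUBIC)]))
E
```

```text
0.25 [0.15573316 0.60514144 0.23103211] [[-0.968  0.249 -0.   ]
 [ 0.249  0.968 -0.   ]
 [-0.    -0.    -1.   ]] 0.08551404305152177 [-0.20165719 -0.04924221  0.53925548]
tool shift to above paddle mm [-445.7 -246.2  101.2]
```

View pics/v1.png

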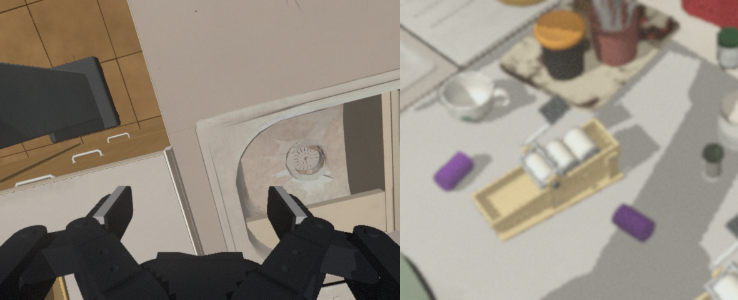

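The calls were refused, probably because each row needs all five numbers. The picture shows the arm still at its start over the sink, with the slim rack and its paddle at right (552,108). I'll resend with full rows.

>>> carry_out(
  series=[
    {"tx": -28, "ty": -15, "tz": 0, "turn": 0, "grip": -1},
    {"tx": -28, "ty": -15, "tz": 0, "turn": 0, "grip": -1},
    {"tx": -28, "ty": -15, "tz": 0, "turn": 0, "grip": -1},
    {"tx": -28, "ty": -15, "tz": 0, "turn": 0, "grip": -1},
    {"tx": -28, "ty": -16, "tz": 0, "turn": 0, "grip": -1},
    {"tx": -28, "ty": -16, "tz": 0, "turn": 0, "grip": -1},
    {"tx": -28, "ty": -16, "tz": 0, "turn": 0, "grip": -1},
    {"tx": -26, "ty": -15, "tz": 0, "turn": 0, "grip": -1},
  ],
)

```text
clock: 1.25
eef_pos: [0.3408, 0.43, 0.2313]
ee_rot: [[-0.968, 0.249, 0.0], [0.249, 0.968, -0.0], [-0.0, -0.0, -1.0]]
contact_force: [-0.1, -0.3, -0.2]
finger_gap: 0.0
grasp_force: 0.0
```

>>> carry_out(
  series=[
    {"tx": -28, "ty": -16, "tz": 0, "turn": 0, "grip": -1},
    {"tx": -28, "ty": -16, "tz": 0, "turn": 0, "grip": -1},
    {"tx": -28, "ty": -16, "tz": 0, "turn": 0, "grip": -1},
    {"tx": -28, "ty": -16, "tz": 0, "turn": 0, "grip": -1},
    {"tx": -28, "ty": -16, "tz": 0, "turn": 0, "grip": -1},
    {"tx": -28, "ty": -16, "tz": 0, "turn": 0, "grip": -1},
    {"tx": -28, "ty": -16, "tz": 0, "turn": 0, "grip": -1},
    {"tx": -25, "ty": -11, "tz": 0, "turn": 0, "grip": -1},
  ],
)

```text
clock: 2.25
eef_pos: [0.5242, 0.2556, 0.2313]
ee_rot: [[-0.968, 0.25, -0.0], [0.25, 0.968, -0.0], [-0.0, -0.0, -1.0]]
contact_force: [-0.1, 0.2, 0.2]
finger_gap: -0.0002
grasp_force: 0.0
```

```bash
python3 - <<'E'
from h import *
grab('scene','s2'); d=grab('wrist','w2'); s=robot.read_state(); print(s['clock'],s['eef_pos'],s['finger_gap'],s['contact_force'])
R=s['ee_rot']; e=np.array([.526,.2556,.13])-s['eef_pos']; print('tool shift to above paddle mm',(np.array(R).T@e*1000).round(1))
i=cv2.imread('pics/s2.png')[140:300,170:350]; w=cv2.imread('pics/w2.png')
cv2.imwrite('pics/v2.png',np.hstack([cv2.resize(w,(400,300)),cv2.resize(i,(338,300),interpolation=cv2.INTER_CUBIC)]))
E
```

```text
2.35 [0.52538808 0.25417694 0.23116197] -0.00011394382009616127 [-1.17967018 -0.33088165 -0.49110212]
tool shift to above paddle mm [-1.000e-01  1.600e+00  1.012e+02]
```

View pics/v2.png

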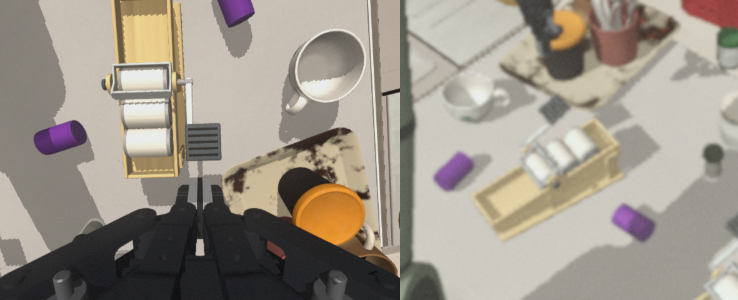

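In the wrist view the rack is aligned with the tool. The paddle is at (203,142) of the half-size view, and the shut fingers stand just above it. I'll check its position by depth.

```bash
python3 - <<'E'
from h import *
d=dict(np.load('pics/w2.npz')); g=d['img'].max(2)
k=np.zeros(g.shape,np.uint8); k[185:268,292:362]=g[185:268,292:362]<110
k=cv2.morphologyEx(k,cv2.MORPH_CLOSE,np.ones((9,9)))
n,l,st,c=cv2.connectedComponentsWithStats(k); i=1+np.argmax(st[1:,4]); print(c[i],st[i])
v,u=np.nonzero(l==i); P=world(d,u,v); P=P[(P[:,2]>.08)&(P[:,2]<.13)]; print(len(P),P.mean(0),np.percentile(P,[2,98],axis=0).round(4))
print(world(d,c[i][0],c[i][1],.104))
r=cv2.minAreaRect(P[:,:2].astype(np.float32)*1000); print(r)
s=robot.read_state(); print(s['eef_pos'],(np.array(s['ee_rot']).T@(P.mean(0)-s['eef_pos'])*1000).round(1))
E
```

```text
[323.20110113 227.90234715] [ 292  198   62   66 3451]
3295 [0.52385193 0.2568586  0.10360071] [[0.5023 0.235  0.0961]
 [0.5453 0.2786 0.1105]]
[0.52416058 0.25580715 0.104     ]
((524.2262573242188, 256.8414611816406), (43.68007278442383, 43.82415008544922), 77.41793823242188)
[0.52538808 0.25417694 0.23116197] [  2.3   2.3 127.6]
```

Both views agree: paddle at (0.524, 0.2565, 0.104), size 44 mm, correct. Descending to just above it.

>>> carry_out(
  series=[
    {"tx": 0, "ty": 2, "tz": 15, "turn": 0, "grip": -1},
    {"tx": 0, "ty": 0, "tz": 15, "turn": 0, "grip": -1},
    {"tx": 0, "ty": 0, "tz": 15, "turn": 0, "grip": -1},
    {"tx": 0, "ty": 0, "tz": 15, "turn": 0, "grip": -1},
    {"tx": 0, "ty": 0, "tz": 15, "turn": 0, "grip": -1},
    {"tx": 0, "ty": 0, "tz": 15, "turn": 0, "grip": -1},
    {"tx": 0, "ty": 0, "tz": 10, "turn": 0, "grip": -1},
    {"tx": 0, "ty": 0, "tz": 5, "turn": 0, "grip": -1},
  ],
)

```text
clock: 3.35
eef_pos: [0.5239, 0.2585, 0.1256]
ee_rot: [[-0.968, 0.249, -0.0], [0.249, 0.968, -0.0], [0.0, -0.0, -1.0]]
contact_force: [-0.2, -0.4, -0.3]
finger_gap: 0.0
grasp_force: 0.0
```

>>> carry_out(
  series=[
    {"tx": 0, "ty": 0, "tz": 9, "turn": 0, "grip": -1},
    {"tx": 0, "ty": 0, "tz": 9, "turn": 0, "grip": -1},
    {"tx": 0, "ty": 0, "tz": 9, "turn": 0, "grip": -1},
    {"tx": 0, "ty": 0, "tz": 9, "turn": 0, "grip": -1},
    {"tx": 0, "ty": 0, "tz": 9, "turn": 0, "grip": -1},
    {"tx": 0, "ty": 0, "tz": 8, "turn": 0, "grip": -1},
    {"tx": 0, "ty": 0, "tz": 7, "turn": 0, "grip": -1},
    {"tx": 0, "ty": 0, "tz": 4, "turn": 0, "grip": -1},
  ],
)

```text
clock: 4.35
eef_pos: [0.5237, 0.2586, 0.0618]
ee_rot: [[-0.968, 0.249, -0.001], [0.249, 0.968, -0.0], [0.001, -0.0, -1.0]]
contact_force: [-0.7, -0.8, 2.0]
finger_gap: -0.0001
grasp_force: 1.0
```

Pressing at about 2 N. I'll creep on toward the stop.

>>> carry_out(
  series=[
    {"tx": 0, "ty": 0, "tz": 1, "turn": 0, "grip": -1},
    {"tx": 0, "ty": 0, "tz": 1, "turn": 0, "grip": -1},
    {"tx": 0, "ty": 0, "tz": 1, "turn": 0, "grip": -1},
    {"tx": 0, "ty": 0, "tz": 1, "turn": 0, "grip": -1},
    {"tx": 0, "ty": 0, "tz": 1, "turn": 0, "grip": -1},
    {"tx": 0, "ty": 0, "tz": 0, "turn": 0, "grip": -1},
    {"tx": 0, "ty": 0, "tz": 0, "turn": 0, "grip": -1},
    {"tx": 0, "ty": 0, "tz": 0, "turn": 0, "grip": -1},
  ],
)

```text
clock: 5.35
eef_pos: [0.524, 0.2586, 0.0574]
ee_rot: [[-0.968, 0.249, 0.0], [0.249, 0.968, 0.0], [-0.0, 0.0, -1.0]]
contact_force: [-1.5, 0.1, 4.7]
finger_gap: -0.0002
grasp_force: 1.9
```

```bash
python3 - <<'E'
from h import *
grab('top','t3');grab('wrist','w3')
i=cv2.imread('pics/t3.png')[230:350,190:290]; w=cv2.imread('pics/w3.png')
cv2.imwrite('pics/v3.png',np.hstack([cv2.resize(w,(440,330)),cv2.resize(i,(275,330),interpolation=cv2.INTER_CUBIC)]))
E
```

```text
(no output)
```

View pics/v3.png

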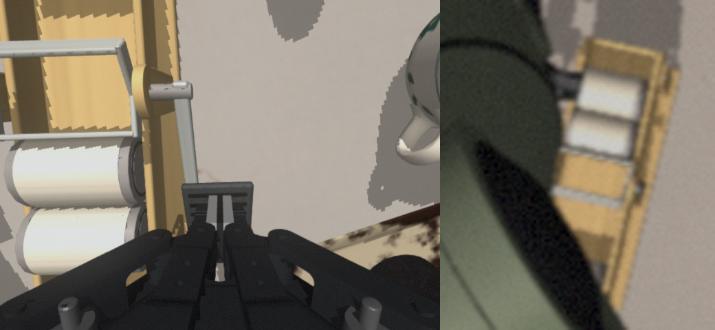

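The gate is up, the first can has rolled out of the frame of the gate, and the other two are held at wrist (75,170) and (85,240). The 4.7 N force shows the hard stop. Releasing.

>>> carry_out(
  series=[
    {"tx": 0, "ty": 0, "tz": -10, "turn": 0, "grip": -1},
    {"tx": 0, "ty": 0, "tz": -10, "turn": 0, "grip": -1},
    {"tx": 0, "ty": 0, "tz": -12, "turn": 0, "grip": -1},
    {"tx": 0, "ty": 0, "tz": -12, "turn": 0, "grip": -1},
    {"tx": 0, "ty": 0, "tz": -12, "turn": 0, "grip": -1},
    {"tx": 0, "ty": 0, "tz": -13, "turn": 0, "grip": -1},
    {"tx": 0, "ty": 0, "tz": 0, "turn": 0, "grip": -1},
    {"tx": 0, "ty": 0, "tz": 0, "turn": 0, "grip": -1},
  ],
)

```text
clock: 6.45
eef_pos: [0.5238, 0.2585, 0.126]
ee_rot: [[-0.968, 0.249, -0.0], [0.249, 0.968, -0.0], [0.0, -0.0, -1.0]]
contact_force: [0.1, -0.4, 0.4]
finger_gap: 0.0001
grasp_force: 0.0
```

>>> carry_out(
  series=[
    {"tx": 0, "ty": 0, "tz": 0, "turn": 0, "grip": -1},
    {"tx": 0, "ty": 0, "tz": 0, "turn": 0, "grip": -1},
    {"tx": 0, "ty": 0, "tz": 0, "turn": 0, "grip": -1},
    {"tx": 0, "ty": 0, "tz": 0, "turn": 0, "grip": -1},
    {"tx": 0, "ty": 0, "tz": 0, "turn": 0, "grip": -1},
    {"tx": 0, "ty": 0, "tz": 0, "turn": 0, "grip": -1},
    {"tx": 0, "ty": 0, "tz": 0, "turn": 0, "grip": -1},
    {"tx": 0, "ty": 0, "tz": 0, "turn": 0, "grip": -1},
  ],
)

```text
clock: 7.45
eef_pos: [0.524, 0.2586, 0.1263]
ee_rot: [[-0.968, 0.249, 0.0], [0.249, 0.968, -0.0], [-0.0, 0.0, -1.0]]
contact_force: [0.7, 0.0, 0.4]
finger_gap: -0.0002
grasp_force: 0.0
```

```bash
python3 - <<'E'
from h import *
grab('scene','s4');grab('wrist','w4')
i=cv2.imread('pics/s4.png')[140:300,170:350]; w=cv2.imread('pics/w4.png')
cv2.imwrite('pics/v4.png',np.hstack([cv2.resize(w,(400,300)),cv2.resize(i,(338,300),interpolation=cv2.INTER_CUBIC)]))
E
```

```text
(no output)
```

View pics/v4.png

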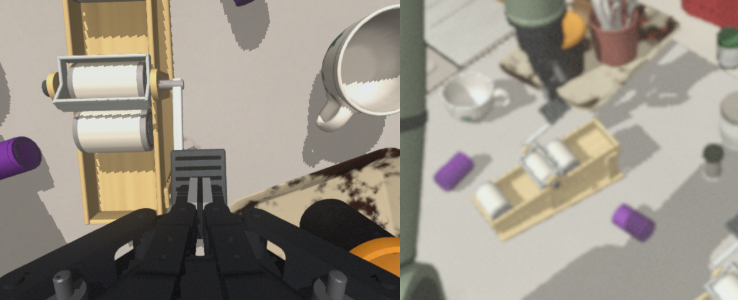

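One can lies at the lip (scene crop 493,200), two are behind the gate at (540,165) and (563,152), and the paddle is back up. Pressing again the same way.

>>> carry_out(
  series=[
    {"tx": 0, "ty": 0, "tz": 9, "turn": 0, "grip": -1},
    {"tx": 0, "ty": 0, "tz": 9, "turn": 0, "grip": -1},
    {"tx": 0, "ty": 0, "tz": 9, "turn": 0, "grip": -1},
    {"tx": 0, "ty": 0, "tz": 9, "turn": 0, "grip": -1},
    {"tx": 0, "ty": 0, "tz": 9, "turn": 0, "grip": -1},
    {"tx": 0, "ty": 0, "tz": 8, "turn": 0, "grip": -1},
    {"tx": 0, "ty": 0, "tz": 7, "turn": 0, "grip": -1},
    {"tx": 0, "ty": 0, "tz": 4, "turn": 0, "grip": -1},
  ],
)

```text
clock: 8.55
eef_pos: [0.5237, 0.2586, 0.0618]
ee_rot: [[-0.968, 0.249, -0.001], [0.249, 0.968, -0.0], [0.001, -0.0, -1.0]]
contact_force: [-0.3, -0.6, 1.2]
finger_gap: 0.0004
grasp_force: 1.0
```

>>> carry_out(
  series=[
    {"tx": 0, "ty": 0, "tz": 1, "turn": 0, "grip": -1},
    {"tx": 0, "ty": 0, "tz": 1, "turn": 0, "grip": -1},
    {"tx": 0, "ty": 0, "tz": 1, "turn": 0, "grip": -1},
    {"tx": 0, "ty": 0, "tz": 1, "turn": 0, "grip": -1},
    {"tx": 0, "ty": 0, "tz": 1, "turn": 0, "grip": -1},
    {"tx": 0, "ty": 0, "tz": 0, "turn": 0, "grip": -1},
    {"tx": 0, "ty": 0, "tz": 0, "turn": 0, "grip": -1},
    {"tx": 0, "ty": 0, "tz": 0, "turn": 0, "grip": -1},
  ],
)

```text
clock: 9.55
eef_pos: [0.524, 0.2586, 0.0574]
ee_rot: [[-0.968, 0.249, 0.0], [0.249, 0.968, 0.0], [-0.0, 0.0, -1.0]]
contact_force: [-1.2, 0.4, 4.8]
finger_gap: 0.0002
grasp_force: 1.9
```

>>> carry_out(
  series=[
    {"tx": 0, "ty": 0, "tz": 0, "turn": 0, "grip": -1},
    {"tx": 0, "ty": 0, "tz": 0, "turn": 0, "grip": -1},
    {"tx": 0, "ty": 0, "tz": -10, "turn": 0, "grip": -1},
    {"tx": 0, "ty": 0, "tz": -12, "turn": 0, "grip": -1},
    {"tx": 0, "ty": 0, "tz": -15, "turn": 0, "grip": -1},
    {"tx": 0, "ty": 0, "tz": -15, "turn": 0, "grip": -1},
    {"tx": 0, "ty": 0, "tz": -20, "turn": 0, "grip": -1},
    {"tx": 0, "ty": 0, "tz": -20, "turn": 0, "grip": -1},
  ],
)

```text
clock: 10.55
eef_pos: [0.524, 0.2585, 0.1507]
ee_rot: [[-0.968, 0.249, 0.0], [0.249, 0.968, 0.0], [-0.0, 0.0, -1.0]]
contact_force: [-0.4, -0.3, 0.2]
finger_gap: 0.0002
grasp_force: 0.0
```

>>> carry_out(
  series=[
    {"tx": 0, "ty": 0, "tz": -15, "turn": 0, "grip": -1},
    {"tx": 0, "ty": 0, "tz": -15, "turn": 0, "grip": -1},
    {"tx": 0, "ty": 0, "tz": 0, "turn": 0, "grip": -1},
    {"tx": 0, "ty": 0, "tz": 0, "turn": 0, "grip": -1},
    {"tx": 0, "ty": 0, "tz": 0, "turn": 0, "grip": -1},
    {"tx": 0, "ty": 0, "tz": 0, "turn": 0, "grip": -1},
    {"tx": 0, "ty": 0, "tz": 0, "turn": 0, "grip": -1},
    {"tx": 0, "ty": 0, "tz": 0, "turn": 0, "grip": -1},
  ],
)

```text
clock: 11.55
eef_pos: [0.524, 0.2586, 0.1792]
ee_rot: [[-0.968, 0.249, -0.0], [0.249, 0.968, -0.0], [0.0, -0.0, -1.0]]
contact_force: [0.0, -0.3, -1.0]
finger_gap: -0.0001
grasp_force: 0.0
```

```bash
python3 - <<'E'
from h import *
grab('scene','s5');grab('wrist','w5')
i=cv2.imread('pics/s5.png')[140:300,170:350]; w=cv2.imread('pics/w5.png')
cv2.imwrite('pics/v5.png',np.hstack([cv2.resize(w,(400,300)),cv2.resize(i,(338,300),interpolation=cv2.INTER_CUBIC)]))
E
```

```text
(no output)
```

View pics/v5.png

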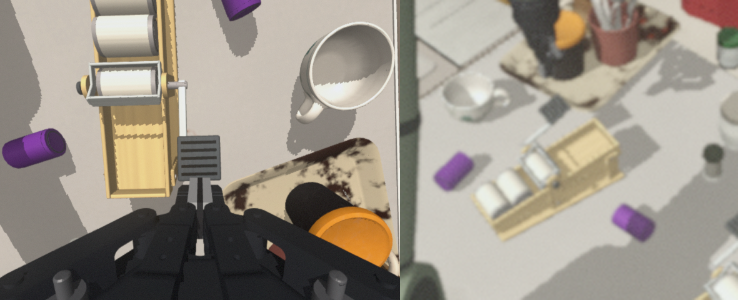

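Two cans lie at the lip (scene crop 490,200 and 513,183), the third is held in the gate at (540,165), the paddle is up and the arm is clear.

```bash
python3 -c "
from plant import robot; print(robot.hand_in())"
```

```text
the job is handed in; nothing more can be done
None
```

I pressed the slim-can rack's paddle fully twice. The last pictures show two slim cans at the lip, the third held behind the closed gate, the paddle back up and the arm clear; the job is handed in, with no verdict returned.

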